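# Wedge the rocking organiser tight and shut its tray

### The arm

A 7-joint arm with a two-finger parallel gripper is mounted at the origin on the work surface. World frame = base frame: x ahead of the robot, y to its left, z up, the work surface at z = 0. Lengths are in m, angles in rad, forces in N, time in s.
With the tool pointing down it reaches from about 0.4 to 0.875 m from the base axis. Payload 19.3 kg.
Tool frame: the origin (TCP) lies midway between the tips of the shut fingers; the grasp point (between the pads) lies 19 mm behind it; x points along the fingers, z is the direction in which the jaws open and shut, and the axes are right-handed (so a half turn about x gives the same grasp; the last joint's range is limited). The gripper opens to 85 mm and grips with 20 to 120 N. Pads are 22 mm wide; open, the fingers measure 114 mm over their backs; the gripper's body (76 mm by 85 mm) begins 54 mm behind the grasp point. The pads swing forward as they close: fully open they stand 13 mm farther back than shut.
Start: joints at [1.095, 0.521, -0.036, 1.599, 0.021, 1.021, -0.113], TCP at [0.247, -0.574, 0.231] pointing down, gripper open.
Joint ranges: [-2.91, 2.91], [-0.3, 2.13], [-1.5, 1.42], [0.17, 2.43], [-1.26, 4.41], [0.16, 1.93], [-2.52, 2.52]. Speed limits (rad/s): [1.89, 1.89, 2.39, 2.39, 3.01, 3.01, 3.01].

### API

Orientations are given as a rotation vector (axis times angle).
In Python, from cell import observe, get_image, calibration, close_job gives the robot as it stands.
- The arm moves only by the shell command python3 -m creep 'ROWS' [OPENING]. ROWS is JSON, a list of rows, each a list of 2 entries, a list of its own where there are three numbers: the shift along the tool's x, y, z in cm, then the turn about the tool's x in degrees. In form: [[[dx, dy, dz], yaw], ...]. A call has 1 to 8 rows; each row is the pose to reach, as a shift and turn from the pose commanded when the call began, along the tool's axes at that moment; what a row does not reach only later rows make up. A row lasts 1/10 s, in which the tool goes at most 50 mm and 8.59 degrees, less where a joint would pass 70% of its speed; a pose out of reach is approached as far as the arm can. A call with a gripper value outside its range is refused whole. OPENING is the finger opening in cm, from 0 to 8.54, set as the call begins (- or left out, the last holds). The fingers move at their own pace and stop on an object; the grip force is fixed at half the most. Time passes only in rows, so rows that repeat a pose let the fingers close. It gives the time, the measured TCP pose, the force and the opening at its end, in the units of the state.
- observe(): the state, without advancing time (a new reading comes with each control period).
- get_image(name): name is "scene" or "side" or "wrist"; returns the picture (480x640x3 uint8, red, green, blue); there is no depth.
- calibration(name): a dict with "vertical_fov" (degrees; the focal length in pixels is half the picture's height over the tangent of half this angle, whatever the lens; pixels are square), "cx", "cy" (the principal point, pixels), "extrinsics" (4x4, takes a point from world to camera coordinates); the wrist camera has in their place "tool_from_camera" (4x4, takes a point from camera to tool coordinates, whose origin is the TCP and whose axes are the tool frame's). Camera axes: x right, y down, z forward; pixel columns grow to the right and rows downward; lengths in m; the calibration is good to about 2 mm. A picture is of the moment at which its call begins: read the wrist's pose just before it. calibration takes no time and is no camera call.
- close_job(): hands the job in, once; it reports no verdict.
The state is a dict: "time_s": time; "qpos": joint angles; "qvel": joint speeds; "effort": joint torques, N m; "tcp_pos": TCP position; "eef_rot": TCP orientation; "force": force on the tool from outside, world axes, zero at the start; "ft_torque": the same for the moment, N m; "grip_width": opening from 0.0 (shut) to 1.0 (fully open).
Only numpy, scipy, OpenCV 4.12 (cv2) and the standard library are available. Lean on these libraries where they do the work, as an engineer would, in place of code of your own. Each camera call takes 0.05 s, during which the arm holds its last target. There are 200 camera calls.

### The job

The clear acrylic organiser on the shelf rocks, because its seized front-left foot (left as seen from the robot, which it faces) no longer reaches the board. From the organiser's left side, push the dark wooden wedge, thin end first, straight in under that foot until it jams tight and carries its share of the weight, but stop there: do not jack the other feet off the shelf or shove the organiser out of its place. Then gently slide its open tray fully home, and leave the wedge jammed and the cup, loupe and film reel undisturbed.

Things in the scene. Friction and masses are not known exactly. Their poses are not given: they have to be found in the camera images.
- organiser: Clear acrylic organiser, loose, about 2.6 kg, 160 mm deep (its x), 220 wide (y), 106 high. Origin: centre of its footprint, at shelf-top level. Its front (pull-out tray on the right half, tilt-out bin on the left) faces its -x, the robot; its left side is +y. Four black foot pads, 24 x 24 x 4 mm, centred at x +-62, y +-95 mm; three stand on the shelf. The case's underside is 16 mm above the shelf.
- foot_edge (a point): Point on the shelf below the outer lower edge of the seized front-left foot's pad (organiser frame x -62, y +107 mm, z 0; 3 mm in from the left side face). The pad, 24 mm wide along x, hovers above it by an unknown gap of 5 to 12 mm, different each time. The wedge goes in along -y; the pad's outer lower edge meets its slope. Axes as the organiser's.
- wedge: Dark walnut wedge, 160 mm long (its x), 32 wide (y), flat underneath, 50 g. Origin: centre of its underside. Height grows evenly from 3 mm at the thin end (+x) to 18 at the thick end (-x). Friction about 0.6, slope 5.4 degrees: it stays where left. It slides freely until it meets the pad; then the push rises within millimetres: about 6 N when tight; above 10 N it jacks up or shoves the organiser.
- wedge_tip (a point): Middle of the lower edge of the wedge's thin end. Same axes as the wedge.
- wedge_tail (a point): Middle of the lower edge of the wedge's thick end face (32 mm wide, 18 mm high), the face to push on. Same axes as the wedge.
- tray (a joint): How far the organiser's tray is pulled out, in m: 0 is fully home. It slides along the organiser's x, with about 1 N of friction, and stops hard at 0.
- tray_pull (a point): Middle of the front face of the tray's pull, a clear bar 44 mm wide, 12 mm high, standing 15 mm off the tray's front; its middle is 70 mm above the shelf top. Pushed towards the organiser's +x it shuts the tray. Same axes as the organiser.
- shelf: Floating ash shelf board, 360 mm deep (x), 1160 mm long (y), 35 mm thick, fixed. Origin: centre of its underside; its top is 35 mm above that, 120 mm above the desk.
- cup: White ceramic cup, 76 mm across, 85 mm high, towards the back of the shelf; origin: centre of its underside. Bystander.
- loupe: Black plastic loupe, 54 mm across, 48 mm high, towards the back of the shelf; origin: centre of its underside. Bystander.
- reel: Stainless film reel lying flat, 86 mm across, 42 mm high, towards the back of the shelf; origin: centre of its underside. Bystander.

How it is judged:
On the way, in this order (a step that is already met when the one before it is completed fails the run):
1. the wedge is jammed under the seized foot, thin end first from the organiser's left, and carries at least 2 N (contact force between wedge and organiser above 2 N and y of wedge_tip in the frame of foot_edge below -0.008 m and x of wedge_tip in the frame of foot_edge between -0.016 and 0.016 m and angle between the x axis of wedge and the y axis of organiser, either way round below 0.25 rad and y of wedge_tail in the frame of foot_edge above 0.03 m), for 0.3 s.
2. the tray is fully home (value of joint tray below 0.004 m), for 0.2 s.
At the end, for the whole second after the job is handed in: wedge under the seized foot, thin end in 8 mm or more and within 16 mm of the foot's middle, in line within 0.25 rad, thick end 30 mm or more outside, carrying 2 N or more; organiser level within 0.008 rad and within 8 mm of its start; tray within 4 mm of home; all at rest (all of step 1 and angle between organiser's own z axis and vertical below 0.008 rad and distance of organiser from where it was at the start of the episode below 0.008 m and value of joint tray below 0.004 m and linear speed of each of organiser, wedge below 0.01 m/s); the robot touches nothing.
It fails at once if the organiser is shoved more than 12 mm (distance of organiser from where it was at the start of the episode above 0.012 m).
It fails at once if the organiser is tipped or jacked up by more than 0.02 rad (angle between organiser's own z axis and vertical above 0.02 rad).
It fails at once if the wedge is forced: more than 20 N between wedge and organiser (contact force between wedge and organiser above 20 N).
It fails at once if the gripper presses on the organiser or its tray with more than 25 N (contact force between any of the arm, the fingers and organiser above 25 N).
It fails at once if the cup, loupe or reel is moved more than 20 mm (distance of any of cup, loupe, reel from where it was at the start of the episode above 0.02 m).
It also fails if it takes over 72 s, if anything falls off the work surface, if the arm or the gripper's body presses on something with over 40 N, if the wrist force passes 120 N, or if a joint passes its speed limit or range.

## Working session

There is one attempt and no reset: what is moved stays moved. The work goes in short steps, Python scripts to look and compute and a shell command to move; the robot and the scene stay as the last step left them, time stands still between calls to the robot, and variables do not carry over. Pictures are saved under pics/ and viewed, about 8 in all and at most 12, crops included, and the job is handed in when it is done.

```bash
mkdir -p pics; ls
python3 - <<'E'
from cell import *
import cv2,json
print(observe())
for n in("scene","side","wrist"):
    cv2.imwrite(f"pics/{n}0.png",get_image(n)[:,:,::-1]); print(n,calibration(n))
E
```

```text
pics
{'time_s': 0.0, 'qpos': array([ 1.09478233,  0.52204843, -0.03629716,  1.60001193,  0.02120936,
        1.02112646, -0.11280756]), 'qvel': array([-2.00263464e-05, -1.46876697e-03,  1.27648600e-03,  9.82231785e-04,
        4.52244934e-04,  4.34471638e-04, -4.69767500e-04]), 'effort': array([-1.42959470e-03, -9.27121139e+01,  1.97915956e+00, -3.69925654e+01,
        1.78876030e-02,  8.33660684e-03,  6.34921867e-05]), 'tcp_pos': array([ 0.24653537, -0.57393671,  0.23070324]), 'eef_rot': array([ 0.90592891,  1.37536362, -0.904991  ]), 'force': array([ 0.26542048,  0.07022507, -0.55052277]), 'ft_torque': array([ 0.0043138 ,  0.01049129, -0.03003364]), 'grip_width': 0.9987665496205083}
scene {'vertical_fov': 44.992058035561584, 'cx': 313.5899293546815, 'cy': 237.1161961932748, 'extrinsics': array([[ 0.77881156,  0.62720511, -0.00814244, -0.52016159],
       [ 0.48716548, -0.61299697, -0.62201649, -0.14735898],
       [-0.39512321,  0.48046691, -0.78296181,  1.44021702],
       [ 0.        ,  0.        ,  0.        ,  1.        ]])}
side {'vertical_fov': 55.50625608370263, 'cx': 323.95130076461055, 'cy': 239.1301395573937, 'extrinsics': array([[ 0.92012377, -0.39157661,  0.00632473, -0.52860738],
       [-0.23547588, -0.56607956, -0.79000319,  0.31619533],
       [ 0.31292707,  0.72541139, -0.61307011,  0.60215055],
       [ 0.        ,  0.        ,  0.        ,  1.        ]])}
wrist {'vertical_fov': 62.85618550481336, 'cx': 322.39191534472036, 'cy': 236.68727709766355, 'tool_from_camera': array([[ 7.86898876e-04, -3.10411711e-01,  9.50601888e-01,
        -1.42355903e-01],
       [ 1.24089329e-05, -9.50602180e-01, -3.10411817e-01,
         7.96894236e-02],
       [ 9.99999690e-01,  2.56058665e-04, -7.44175909e-04,
         1.49542830e-04],
       [ 0.00000000e+00,  0.00000000e+00,  0.00000000e+00,
         1.00000000e+00]])}
```

View pics/scene0.png

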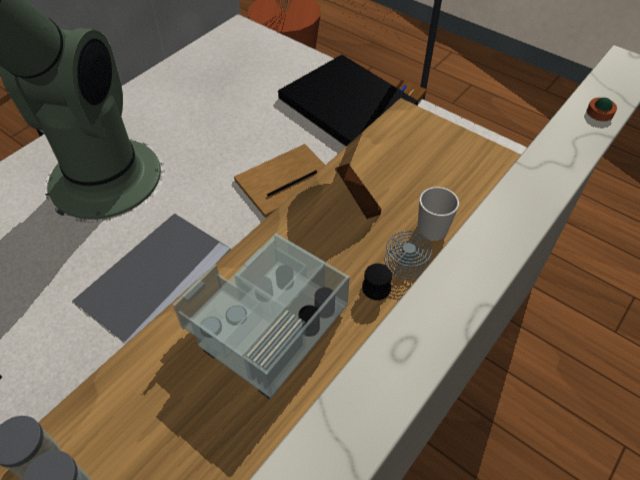

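View pics/side0.png

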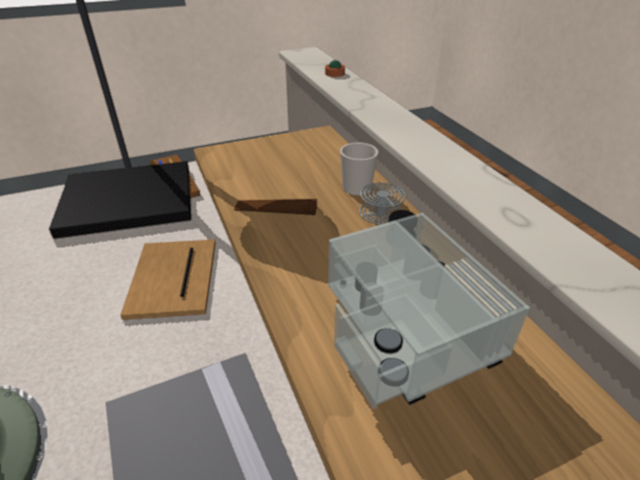

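The scene view shows the wedge at about (358,192), the organiser around (265,310) with its tray open toward the robot, and the cup, reel and loupe behind. In the side view the wedge runs from (236,206) to (316,207), and its thick end appears to be on the right.

```bash
cat > h.py <<'E'
import numpy as np,cv2
from scipy.spatial.transform import Rotation as R
from cell import *
def cam(n,st=None):
    c=calibration(n); f=240/np.tan(np.radians(c["vertical_fov"]/2))
    if n=="wrist":
        T=np.eye(4);T[:3,:3]=R.from_rotvec(st["eef_rot"]).as_matrix();T[:3,3]=st["tcp_pos"]
        W=T@c["tool_from_camera"]
    else: W=np.linalg.inv(c["extrinsics"])
    return f,c["cx"],c["cy"],W
def ray(C,p):
    f,cx,cy,W=C; d=W[:3,:3]@np.array([(p[0]-cx)/f,(p[1]-cy)/f,1.]); return W[:3,3],d/np.linalg.norm(d)
def onz(C,p,z):
    o,d=ray(C,p); return o+d*(z-o[2])/d[2]
def tri(C1,p1,C2,p2):
    o1,d1=ray(C1,p1);o2,d2=ray(C2,p2)
    s=np.linalg.lstsq(np.c_[d1,-d2],o2-o1,rcond=None)[0]
    a,b=o1+d1*s[0],o2+d2*s[1]; return (a+b)/2,np.linalg.norm(a-b)
def proj(C,P):
    f,cx,cy,W=C; q=W[:3,:3].T@(np.array(P)-W[:3,3]); return q[:2]/q[2]*f+[cx,cy]
E
python3 - <<'E'
from h import *
s=cv2.imread("pics/scene0.png");d=cv2.imread("pics/side0.png")
a=cv2.resize(s[150:230,320:400],(400,400),interpolation=cv2.INTER_CUBIC)
b=cv2.resize(d[180:230,226:326],(800,400)[0:2],interpolation=cv2.INTER_CUBIC)[:, :]
b=cv2.resize(b,(400,200))
c=cv2.resize(s[230:400,170:355],None,fx=2.1,fy=2.1,interpolation=cv2.INTER_CUBIC)
e=cv2.resize(d[210:410,320:530],None,fx=1.9,fy=1.9,interpolation=cv2.INTER_CUBIC)
o=np.zeros((600,800,3),np.uint8)
cv2.imwrite("pics/c0.png",np.hstack([cv2.resize(c,(400,368)),cv2.resize(e,(400,368))]))
o=np.zeros((400,800,3),np.uint8);o[:,:400]=a;o[:200,400:]=b
cv2.imwrite("pics/w0.png",o)
S,D=cam("scene"),cam("side")
for p in[(340,170),(378,215)]: print(onz(S,p,.12))
for p in[(236,208),(316,213)]: print(onz(D,p,.12))
E
```

```text
[0.51266431 0.2874402  0.12      ]
[0.65355141 0.23191151 0.12      ]
[0.50827421 0.28774729 0.12      ]
[0.64692484 0.21150708 0.12      ]
```

View pics/w0.png

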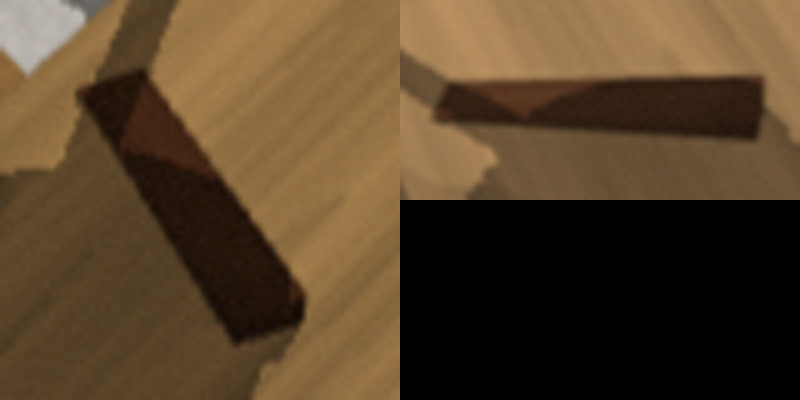

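View pics/c0.png

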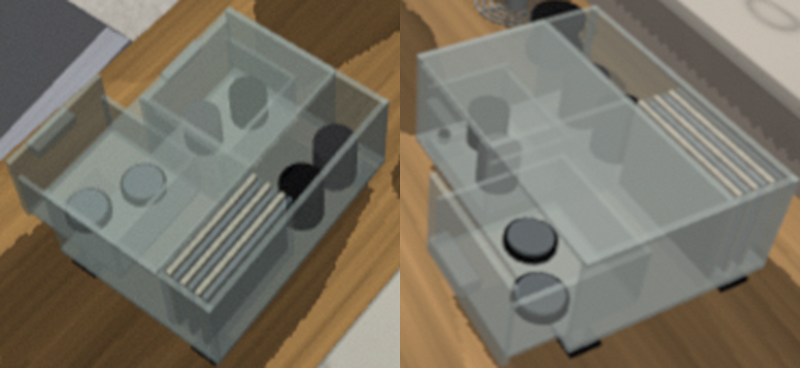

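Wedge crop: the thin end is at the robot-side end, at about (342,166) in scene and (236,205) in side. The thick end is at about (376,215) in scene and (316,207) in side. The organiser's top corners are clear in both views: front-left is at scene (275.5,234.6) and side (329.4,241).

Run:
```python
from h import *
np.set_printoptions(precision=4,suppress=True)
S,D=cam("scene"),cam("side")
def sc(p): return (p[0]/2.162+170,p[1]/2.165+230)
def sd(p): return ((p[0]-400)/1.905+320,p[1]/1.84+210)
for n,a,b in[("FL",(228,10),(418,57)),("BL",(387,100),(597,8)),("BR",(213,305),(797,178))]:
    print(n,tri(S,sc(a),D,sd(b)),onz(S,sc(a),.226),onz(D,sd(b),.226))
print("FR",onz(D,sd((585,262)),.226))
# tray front top corners, scene
for p in [(8,160),(100,75)]: print("trayfront",onz(S,sc(p),.226),onz(S,sc(p),.216))
print("trayfront side",[onz(D,sd(p),.216) for p in[(432,175)]])
w=lambda p:(p[0]/5+320,p[1]/5+150); v=lambda p:((p[0]-400)/4+226,p[1]/4+180)
print("tipA",tri(S,w((78,92)),D,v((433,121)))); print("tipB",tri(S,w((145,70)),D,v((448,83))))
print("tailtopfar",tri(S,w((303,293)),D,v((763,77))))
print("A,B,C',D z.12",[onz(S,w(p),.12)[:2] for p in[(78,92),(145,70),(305,322),(237,343)]])
print("C,D z.138",[onz(S,w(p),.138)[:2] for p in[(303,293),(237,325)]])
print("side tail low near",onz(D,v((757,138)),.12),"tip",onz(D,v((433,121)),.12),onz(D,v((448,83)),.123),onz(D,v((763,77)),.138))
st=observe(); print(R.from_rotvec(st["eef_rot"]).as_matrix())
```

```text
FL (array([0.5815, 0.0013, 0.2234]), np.float64(0.0013903364487040713)) [0.5825 0.0005 0.226 ] [ 0.5802 -0.0028  0.226 ]
BL (array([0.7402, 0.0073, 0.2255]), np.float64(0.0057295743087773885)) [0.7388 0.01   0.226 ] [0.7392 0.0026 0.226 ]
BR (array([ 0.7487, -0.2072,  0.2264]), np.float64(0.006983509538299879)) [ 0.7473 -0.2035  0.226 ] [ 0.7486 -0.2109  0.226 ]
FR [ 0.5894 -0.2172  0.226 ]
trayfront [ 0.548  -0.2119  0.226 ] [ 0.5418 -0.2088  0.216 ]
trayfront [ 0.5465 -0.1124  0.226 ] [ 0.5403 -0.1081  0.216 ]
trayfront side [array([ 0.5427, -0.1114,  0.216 ])]
tipA (array([0.5029, 0.2842, 0.1196]), np.float64(0.002712567344164461))
tipB (array([0.5182, 0.3133, 0.1203]), np.float64(0.002404284896471806))
tailtopfar (array([0.6566, 0.2341, 0.1375]), np.float64(0.0036888168368678143))
A,B,C',D z.12 [array([0.502 , 0.2854]), array([0.517 , 0.3149]), array([0.6575, 0.2371]), array([0.6421, 0.2103])]
C,D z.138 [array([0.6556, 0.2358]), array([0.6445, 0.205 ])]
side tail low near [0.6437 0.2073 0.12  ] tip [0.5032 0.2814 0.12  ] [0.5177 0.3071 0.123 ] [0.6563 0.2304 0.138 ]
[[-0.0004  0.9188  0.3947]
 [ 0.0008  0.3947 -0.9188]
 [-1.     -0.     -0.0008]]
```

```bash
cat >> h.py <<'E'
def plan(target,ang=None):
    "shift (cm, tool axes) and yaw (deg) to a world TCP target, with tool z at world angle ang"
    st=observe(); M=R.from_rotvec(st["eef_rot"]).as_matrix()
    a=np.degrees(np.arctan2(M[1,2],M[0,2])); d=M.T@(np.array(target)-st["tcp_pos"])*100
    print("t %.1f tcp"%st["time_s"],st["tcp_pos"].round(4),"zang %.1f q7 %.2f F"%(a,st["qpos"][6]),st["force"].round(2),"grip %.3f"%st["grip_width"])
    print("tiltcheck",M[:,0].round(3)," shift",d.round(2),"yaw",None if ang is None else round(-((ang-a+180)%360-180),1))
E
python3 -m creep '[[[-7,31.7,-27.1],47],[[-7,31.7,-27.1],47],[[-7,31.7,-27.1],47],[[-7,31.7,-27.1],47],[[-7,31.7,-27.1],47],[[-7,31.7,-27.1],47],[[-7,31.7,-27.1],47],[[-7,31.7,-27.1],47]]' 6
python3 -c "
from h import *
plan((.619,.238,.24),-118);print(observe()['qpos'].round(3))"
```

```text
time_s: 0.95
tcp_pos: [0.4148, -0.2322, 0.2954]
eef_rot: [1.508, 0.983, -1.508]
force: [2.4, 0.3, 0.4]
grip_width: 0.701
t 0.9 tcp [ 0.4148 -0.2322  0.2954] zang -113.8 q7 -1.60 F [2.4  0.28 0.38] grip 0.701
tiltcheck [ 0. -0. -1.]  shift [  5.53  -0.27 -51.26] yaw 4.2
[ 3.880e-01  2.090e-01 -3.000e-03  1.898e+00  1.000e-03  1.034e+00
 -1.601e+00]
```

```bash
python3 -m creep '[[[5,0,-51],0],[[5,0,-51],0],[[5,0,-51],0],[[5,0,-51],0],[[5,0,-51],0],[[5,0,-51],0],[[5,0,-51],0],[[5,0,-51],0]]' 6
python3 -m creep '[[[2,0,-10],0],[[2,0,-10],0],[[2,0,-10],0],[[2,0,-10],0]]'
python3 -c "
from h import *
st=observe();im=get_image('wrist')[:,:,::-1];cv2.imwrite('pics/wr1.png',im);np.save('wr1.npy',[st['tcp_pos'],st['eef_rot']])
plan((.619,.238,.18),-114);print(st['qpos'].round(3))
C=cam('wrist',st)
for p in[(.510,.298,.12),(.650,.221,.12),(.619,.238,.12)]:print(proj(C,p))"
```

```text
time_s: 1.75
tcp_pos: [0.5752, 0.1322, 0.2556]
eef_rot: [1.508, 0.984, -1.508]
force: [0.3, -0.6, 0.3]
grip_width: 0.704
time_s: 2.15
tcp_pos: [0.6145, 0.2231, 0.2348]
eef_rot: [1.505, 0.986, -1.508]
force: [0.3, -0.2, 0.3]
grip_width: 0.702
t 2.2 tcp [0.6148 0.2215 0.2354] zang -113.7 q7 -2.49 F [ 0.13 -1.22 -0.74] grip 0.702
tiltcheck [-0.001 -0.001 -1.   ]  shift [ 5.54 -0.27 -1.68] yaw 0.3
[-0.349  0.568 -0.139  1.507  0.085  1.074 -2.49 ]
[288.25988541 383.49149115]
[303.65543007 182.11964264]
[299.82438812 233.06718388]
```

View pics/wr1.png

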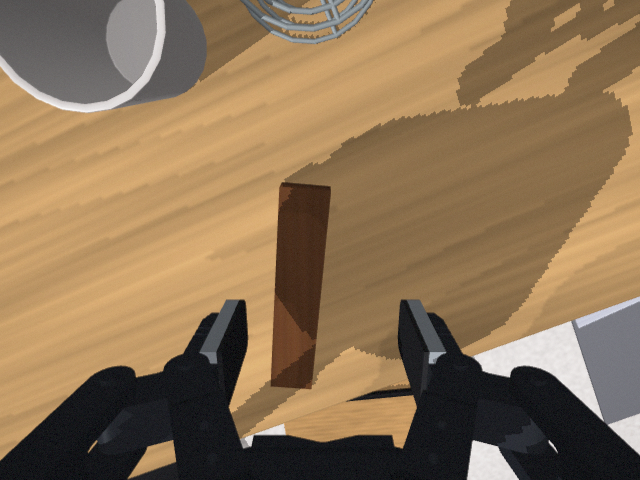

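The wrist view shows the wedge with its thick end at (305,185) and its tip at (292,387), within 4 px of the prediction. The cup's rim is at the upper left, nearest point about (160,70).

```bash
python3 -c "
from h import *
p,r=np.load('wr1.npy');C=cam('wrist',dict(tcp_pos=p,eef_rot=r))
tip=onz(C,(292,387),.121);tail=(onz(C,(307,187),.138)+onz(C,(305,184),.12))/2
print('tip',tip,'tail',onz(C,(306,187),.138),onz(C,(305,184),.12)); 
for q in[(85,108),(160,70),(140,100)]:print('cup rim',onz(C,q,.205))
u=(tip-tail)[:2];L=np.hypot(*u);u/=L;print(L,np.degrees(np.arctan2(u[1],u[0])))
g=tail[:2]+u*.032;print(g)
plan((*g,.121),-114)"
```

```text
tip [0.5065235  0.29630316 0.121     ] tail [0.64932057 0.21885401 0.138     ] [0.6485078  0.22070476 0.12      ]
cup rim [0.72721461 0.28165167 0.205     ]
cup rim [0.72734817 0.24550643 0.205     ]
cup rim [0.72075113 0.2590262  0.205     ]
0.1616758931077762 151.6368591958733
[0.62063237 0.23469956]
t 2.2 tcp [0.6148 0.2215 0.2354] zang -113.7 q7 -2.49 F [ 0.13 -1.22 -0.74] grip 0.702
tiltcheck [-0.001 -0.001 -1.   ]  shift [ 1.144e+01  1.000e-02 -1.450e+00] yaw 0.3
```

```bash
python3 -m creep '[[[3,0,-1.4],0],[[8,0,-1.4],0],[[10.8,0,-1.4],0],[[10.8,0,-1.4],0],[[10.8,0,-1.4],0]]' 6
python3 -c "
from h import *
plan((.6206,.2347,.1215),-114)"
```

```text
time_s: 2.7
tcp_pos: [0.6212, 0.2336, 0.1293]
eef_rot: [1.509, 0.983, -1.508]
force: [0.3, -0.2, 1.3]
grip_width: 0.704
t 2.7 tcp [0.6212 0.2336 0.1293] zang -113.8 q7 -2.50 F [ 0.26 -0.18  1.29] grip 0.704
tiltcheck [ 0.001  0.    -1.   ]  shift [ 0.78 -0.1  -0.07] yaw 0.2
```

```bash
python3 -m creep '[[[0.5,0,0],0],[[0.6,0,0],0],[[0.6,0,0],0]]'
python3 -m creep '[[[0,0,0],0],[[0,0,0],0],[[0,0,0],0],[[0,0,0],0],[[0,0,0],0],[[0,0,0],0],[[0,0,0],0],[[0,0,0],0]]' 2
```

```text
time_s: 3.0
tcp_pos: [0.621, 0.2346, 0.1229]
eef_rot: [1.509, 0.983, -1.507]
force: [-0.2, -0.3, 0.7]
grip_width: 0.706
time_s: 3.8
tcp_pos: [0.6211, 0.235, 0.1228]
eef_rot: [1.509, 0.984, -1.506]
force: [-0.3, -0.2, 7.4]
grip_width: 0.361
```

```bash
python3 -m creep '[[[-3,0,0],0],[[-5,0,0],0],[[-5,-0.6,2],-8],[[-5,-1.2,4.4],-16],[[-5,-1.2,4.4],-24],[[-5,-1.2,4.4],-32],[[-5,-1.2,4.4],-40],[[-5,-1.2,4.4],-48]]'
python3 -m creep '[[[0,0,0],-8],[[0,0,0],-16],[[0,0,0],-24],[[0,0,0],-32],[[0,0,0],-40],[[0,0,0],-48],[[0,0,0],-56],[[0,0,0],-64]]'
python3 -c "
from h import *
plan((.592,.143,.16),2.4)"
```

```text
time_s: 4.6
tcp_pos: [0.592, 0.1991, 0.1721]
eef_rot: [0.888, 1.382, -0.888]
force: [0.1, -0.1, -0.3]
grip_width: 0.361
time_s: 5.4
tcp_pos: [0.592, 0.199, 0.1721]
eef_rot: [0.019, 1.571, -0.02]
force: [-0.3, -0.3, -0.3]
grip_width: 0.36
t 5.4 tcp [0.592  0.199  0.1721] zang -1.4 q7 -0.78 F [-0.26 -0.28 -0.27] grip 0.360
tiltcheck [ 0. -0. -1.]  shift [ 1.21 -5.6   0.14] yaw -3.8
```

```bash
python3 -m creep '[[[0,0,0],-3.8],[[0,0,0],-3.8]]'
python3 -c "
from h import *
st=observe();im=get_image('wrist')[:,:,::-1];cv2.imwrite('pics/wr2.png',im);np.save('wr2.npy',[st['tcp_pos'],st['eef_rot']])
C=cam('wrist',st)
for p in[(.598,0,.12),(.598,0,.127),(.5805,.002,.226),(.740,.0065,.226)]:print(proj(C,p))"
```

```text
time_s: 5.6
tcp_pos: [0.592, 0.199, 0.1719]
eef_rot: [-0.029, 1.571, 0.029]
force: [0.9, -0.0, -1.3]
grip_width: 0.364
[320.37095336 533.55434257]
[320.30690632 544.25221938]
[278.42705986 782.0017364 ]
[648.33409051 784.36843115]
```

View pics/wr2.png

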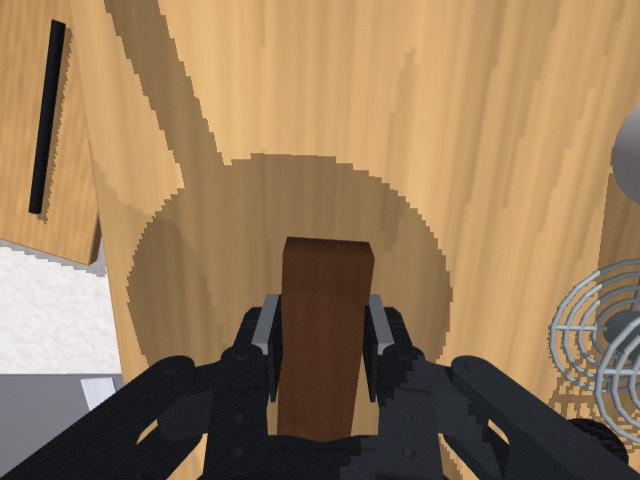

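The wrist camera looks outward, so the organiser is out of view. The held wedge has its tail at about (330,241) and its centre line passes (314,435), so it's slightly yawed in the grip.

```bash
python3 -c "
from h import *
p,r=np.load('wr2.npy');C=cam('wrist',dict(tcp_pos=p,eef_rot=r))
ta=(onz(C,(287,238),.1865)+onz(C,(372,243),.1865))/2
tb=None;z=.175
for i in range(8):
    tb=(onz(C,(278,435),z)+onz(C,(351,435),z))/2; z=.169+.018-.015*np.hypot(*(tb-ta)[:2])/.16
u=(tb-ta)[:2];L=np.hypot(*u);u/=L;tip=ta[:2]+.16*u
print(ta,tb,L,'heading',np.degrees(np.arctan2(u[1],u[0]))%360,'tip',tip)
foot=np.array([.598,.0]);n=np.radians(-87.6);v=np.array([np.cos(n),np.sin(n)])
print('tcp-tip offset after turn',p[:2]-tip)
plan((.592,.143,.16),2.4)"
```

```text
[0.59334217 0.23546494 0.1865    ] [0.590792   0.1432448  0.17835106] 0.09225538765362751 heading 268.4160012076061 tip [0.58891937 0.07552608]
tcp-tip offset after turn [0.00310334 0.12342447]
t 5.7 tcp [0.592  0.199  0.1719] zang 1.9 q7 -0.73 F [ 0.5  -0.43 -1.12] grip 0.364
tiltcheck [-0.  0. -1.]  shift [ 1.19 -5.6  -0.19] yaw -0.5
```

```bash
python3 -m creep '[[[0,-3,0],-4.5],[[1,-6.05,-0.2],-4.5],[[3,-6.05,-0.2],-4.5],[[4,-6.05,-0.2],-4.5],[[4.6,-6.05,-0.2],-4.5],[[4.6,-6.05,-0.2],-4.5],[[4.6,-6.05,-0.2],-4.5]]'
python3 -c "
from h import *
plan((.5922,.1384,.1235),6.4)"
```

```text
time_s: 6.35
tcp_pos: [0.5922, 0.1395, 0.1264]
eef_rot: [-0.09, 1.568, 0.091]
force: [-0.9, -0.6, -0.5]
grip_width: 0.363
t 6.3 tcp [0.5922 0.1395 0.1264] zang 6.6 q7 -0.60 F [-0.93 -0.61 -0.5 ] grip 0.363
tiltcheck [ 0.  0. -1.]  shift [ 0.29 -0.11 -0.02] yaw 0.2
```

```bash
python3 -m creep '[[[0.15,0,0],0],[[0.25,0,0],0],[[0.25,0,0],0]]'
python3 -m creep '[[[0,0,0],0],[[0,0,0],0],[[0,0,0],0],[[0,0,0],0]]' 5
python3 -m creep '[[[-4,0,0],0],[[-8,1,0],0],[[-10,6,0],0],[[-10,9,0],0],[[-10,9,0],0],[[-10,9,0],0]]'
python3 -c "
from h import *
for n in('scene','side'): cv2.imwrite(f'pics/{n}1.png',get_image(n)[:,:,::-1])
a=cv2.imread('pics/scene1.png')[160:300,240:380];b=cv2.imread('pics/side1.png')[190:290,240:340]
cv2.imwrite('pics/p1.png',np.hstack([cv2.resize(x,(400,400),interpolation=cv2.INTER_CUBIC) for x in(a,b)]))
st=observe();im=get_image('wrist')[:,:,::-1];cv2.imwrite('pics/wr3.png',im);np.save('wr3.npy',[st['tcp_pos'],st['eef_rot']])
plan((.592,.19,.13),2.4)"
```

```text
time_s: 6.65
tcp_pos: [0.5922, 0.1387, 0.1235]
eef_rot: [-0.09, 1.569, 0.09]
force: [0.1, -1.1, -0.4]
grip_width: 0.359
time_s: 7.05
tcp_pos: [0.5921, 0.1386, 0.1235]
eef_rot: [-0.09, 1.569, 0.09]
force: [-0.2, -0.1, 0.6]
grip_width: 0.589
time_s: 7.65
tcp_pos: [0.5816, 0.2287, 0.2234]
eef_rot: [-0.091, 1.569, 0.091]
force: [-0.8, -1.3, -0.5]
grip_width: 0.582
t 7.8 tcp [0.5821 0.2269 0.2231] zang 6.5 q7 -0.68 F [ 0.21 -0.37 -0.01] grip 0.588
tiltcheck [-0.    -0.001 -1.   ]  shift [ 9.32 -3.77  0.57] yaw 4.1
```

View pics/p1.png

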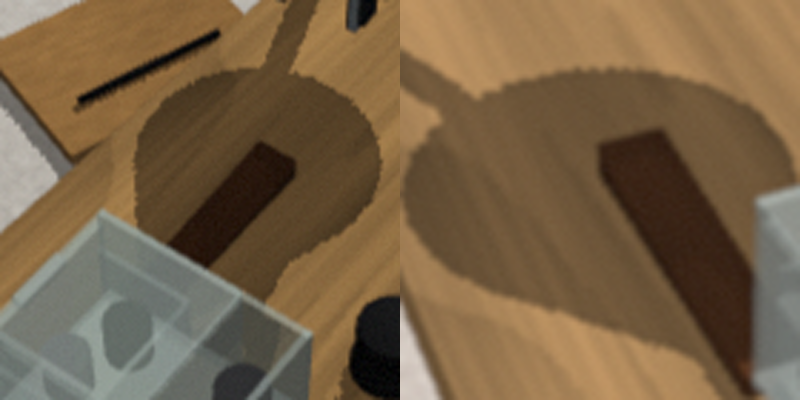

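The wedge lies flat and in line, with its thin end just short of the organiser's side. Tail-top corners are at scene (331,210) and (343.6,215) and at side (290,227) and (306,223).

```bash
python3 -c "
from h import *
np.set_printoptions(precision=4,suppress=True)
S,D=cam('scene'),cam('side')
t1=[tri(S,(331,209.7),D,(289.75,227)),tri(S,(343.6,215.3),D,(306.25,222.75))]
print(t1)
print('scene R bottom edge',onz(S,(342.9,222.3),.12),onz(S,(312.8,254.5),.12))
print('side L bottom edge',onz(D,(291.25,235.5),.12),onz(D,(327,288),.12))
for e in (onz(S,(312.8,254.5),.12)-onz(S,(342.9,222.3),.12),onz(D,(327,288),.12)-onz(D,(291.25,235.5),.12)): print(np.degrees(np.arctan2(e[1],e[0]))%360)
"
python3 - <<'E'
import sys; sys.path.insert(0,'.')
from h import *
im=cv2.imread('pics/wr3.png'); p,r=np.load('wr3.npy');C=cam('wrist',dict(tcp_pos=p,eef_rot=r))
for n,q in(('tail L/R',(.5925,.175,.12)),('mid',(.594,.1,.12))): print(n,proj(C,q))
E
```

```text
[(array([0.5778, 0.1703, 0.1354]), np.float64(0.0033884673580947405)), (array([0.6091, 0.1712, 0.1372]), np.float64(0.00661205000304128))]
scene R bottom edge [0.6086 0.171  0.12  ] [0.612  0.0685 0.12  ]
side L bottom edge [0.5782 0.1622 0.12  ] [0.584  0.0119 0.12  ]
271.9035022114266
272.18288639701024
tail L/R [328.82971869 308.02051996]
mid [319.09122983 396.22159557]
```

View pics/wr3.png

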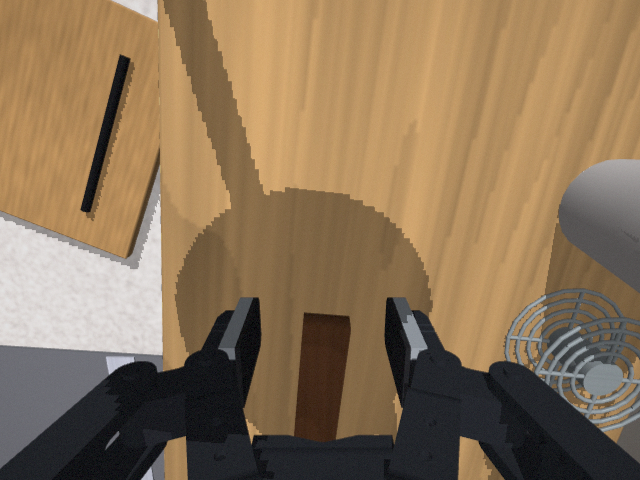

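The wedge tail is at about (.593,.172) and its heading is about 272°, on line with the foot. Next I close the fingers, go down behind the tail, and push.

```bash
python3 -m creep '[[[0,-1.5,0.8],4.1],[[0,-1.5,0.8],4.1],[[4,-1.5,0.8],4.1],[[8,-1.5,0.8],4.1],[[9.6,-1.5,0.8],4.1],[[9.6,-1.5,0.8],4.1],[[9.6,-1.5,0.8],4.1]]' 0
python3 -c "
from h import *
plan((.592,.20,.126),2.4)"
```

```text
time_s: 8.5
tcp_pos: [0.592, 0.2145, 0.1287]
eef_rot: [-0.033, 1.57, 0.034]
force: [0.6, -0.0, 1.1]
grip_width: -0.003
t 8.5 tcp [0.592  0.2145 0.1287] zang 2.5 q7 -0.77 F [ 0.62 -0.05  1.07] grip -0.003
tiltcheck [ 0.001  0.001 -1.   ]  shift [ 0.27 -1.44 -0.06] yaw 0.1
```

```bash
cat > chk.py <<'E'
import sys
from h import *
s=observe(); print("y %.4f x %.4f z %.4f F"%(s["tcp_pos"][1],s["tcp_pos"][0],s["tcp_pos"][2]),s["force"].round(1)); sys.exit(abs(s["force"][1])>float(sys.argv[1]))
E
python3 -m creep '[[[0.2,-1,-0.05],0],[[0.2,-2,-0.05],0],[[0.2,-3,-0.05],0],[[0.2,-4,-0.05],0],[[0.2,-5,-0.05],0],[[0.2,-5.5,-0.05],0],[[0.2,-5.9,-0.05],0],[[0.2,-5.9,-0.05],0]]' >/dev/null
c="python3 chk.py 2.5"; $c &&
python3 -m creep '[[[0,-0.1,0],0],[[0,-0.2,0],0],[[0,-0.3,0],0]]' >/dev/null && $c &&
python3 -m creep '[[[0,-0.1,0],0],[[0,-0.2,0],0],[[0,-0.3,0],0]]' >/dev/null && $c &&
python3 -m creep '[[[0,-0.1,0],0],[[0,-0.2,0],0],[[0,-0.3,0],0]]' >/dev/null && $c &&
python3 -m creep '[[[0,-0.1,0],0],[[0,-0.2,0],0],[[0,-0.3,0],0]]' >/dev/null && $c &&
python3 -m creep '[[[0,-0.1,0],0],[[0,-0.2,0],0],[[0,-0.3,0],0]]' >/dev/null && $c &&
python3 -m creep '[[[0,-0.1,0],0],[[0,-0.2,0],0],[[0,-0.3,0],0]]' >/dev/null && $c &&
python3 -m creep '[[[0,-0.1,0],0],[[0,-0.2,0],0],[[0,-0.3,0],0]]' >/dev/null && $c &&
python3 -m creep '[[[0,-0.1,0],0],[[0,-0.2,0],0],[[0,-0.3,0],0]]' >/dev/null && $c
```

```text
y 0.1546 x 0.5936 z 0.1254 F [-0.5 -0.2  0.6]False
```

```bash
sed -i 's/sys.exit(abs(\(.*\)))$/sys.exit(int(abs(\1)))/' chk.py; tail -1 chk.py
c="python3 chk.py 2.5"; $c &&
python3 -m creep '[[[0,-0.1,0],0],[[0,-0.2,0],0],[[0,-0.3,0],0]]' >/dev/null && $c &&
python3 -m creep '[[[0,-0.1,0],0],[[0,-0.2,0],0],[[0,-0.3,0],0]]' >/dev/null && $c &&
python3 -m creep '[[[0,-0.1,0],0],[[0,-0.2,0],0],[[0,-0.3,0],0]]' >/dev/null && $c &&
python3 -m creep '[[[0,-0.1,0],0],[[0,-0.2,0],0],[[0,-0.3,0],0]]' >/dev/null && $c &&
python3 -m creep '[[[0,-0.1,0],0],[[0,-0.2,0],0],[[0,-0.3,0],0]]' >/dev/null && $c &&
python3 -m creep '[[[0,-0.1,0],0],[[0,-0.2,0],0],[[0,-0.3,0],0]]' >/dev/null && $c &&
python3 -m creep '[[[0,-0.1,0],0],[[0,-0.2,0],0],[[0,-0.3,0],0]]' >/dev/null && $c &&
python3 -m creep '[[[0,-0.1,0],0],[[0,-0.2,0],0],[[0,-0.3,0],0]]' >/dev/null && $c
```

```text
s=observe(); print("y %.4f x %.4f z %.4f F"%(s["tcp_pos"][1],s["tcp_pos"][0],s["tcp_pos"][2]),s["force"].round(1)); sys.exit(int(abs(s["force"][1])>float(sys.argv[1])))
y 0.1546 x 0.5936 z 0.1254 F [-0.5 -0.2  0.6]
y 0.1524 x 0.5936 z 0.1254 F [-0.   1.1  0.1]
y 0.1490 x 0.5938 z 0.1254 F [-0.1  0.   0. ]
y 0.1460 x 0.5939 z 0.1254 F [0.5 0.1 0. ]
y 0.1430 x 0.5940 z 0.1254 F [ 0.2 -0.3 -0.7]
y 0.1400 x 0.5942 z 0.1255 F [ 0.4  0.6 -0.6]
y 0.1370 x 0.5943 z 0.1254 F [-0.2  0.1  0.3]
y 0.1340 x 0.5944 z 0.1254 F [ 0.1 -0.3  0.7]
y 0.1310 x 0.5946 z 0.1254 F [-0.8 -1.2  0. ]
```

Tip is about 40 mm in with no load yet, so I continue.

```bash
c="python3 chk.py 2.2"; 
python3 -m creep '[[[0,-0.1,0],0],[[0,-0.2,0],0],[[0,-0.3,0],0]]' >/dev/null && $c &&
python3 -m creep '[[[0,-0.1,0],0],[[0,-0.2,0],0],[[0,-0.3,0],0]]' >/dev/null && $c &&
python3 -m creep '[[[0,-0.1,0],0],[[0,-0.2,0],0],[[0,-0.3,0],0]]' >/dev/null && $c &&
python3 -m creep '[[[0,-0.1,0],0],[[0,-0.2,0],0],[[0,-0.3,0],0]]' >/dev/null && $c &&
python3 -m creep '[[[0,-0.1,0],0],[[0,-0.2,0],0],[[0,-0.3,0],0]]' >/dev/null && $c &&
python3 -m creep '[[[0,-0.1,0],0],[[0,-0.2,0],0],[[0,-0.3,0],0]]' >/dev/null && $c &&
python3 -m creep '[[[0,-0.1,0],0],[[0,-0.2,0],0],[[0,-0.3,0],0]]' >/dev/null && $c &&
python3 -m creep '[[[0,-0.1,0],0],[[0,-0.2,0],0],[[0,-0.3,0],0]]' >/dev/null && $c
```

```text
y 0.1280 x 0.5947 z 0.1254 F [-0.3 -0.1 -0.7]
y 0.1250 x 0.5948 z 0.1254 F [0.2 0.4 0.6]
y 0.1221 x 0.5950 z 0.1255 F [-0.6  0.3 -1.1]
y 0.1190 x 0.5951 z 0.1255 F [0.4 0.8 1.4]
y 0.1160 x 0.5952 z 0.1254 F [0.2 0.4 1. ]
y 0.1130 x 0.5953 z 0.1254 F [-0.1  0.3 -0.3]
y 0.1101 x 0.5955 z 0.1254 F [-0.7 -0.6  0.1]
y 0.1071 x 0.5956 z 0.1254 F [ 0.6  0.1 -0.7]
```

```bash
c="python3 chk.py 2.2"; 
python3 -m creep '[[[0,-0.1,0],0],[[0,-0.2,0],0]]' >/dev/null && $c &&
python3 -m creep '[[[0,-0.1,0],0],[[0,-0.2,0],0]]' >/dev/null && $c &&
python3 -m creep '[[[0,-0.1,0],0],[[0,-0.2,0],0]]' >/dev/null && $c &&
python3 -m creep '[[[0,-0.1,0],0],[[0,-0.2,0],0]]' >/dev/null && $c &&
python3 -m creep '[[[0,-0.1,0],0],[[0,-0.2,0],0]]' >/dev/null && $c 
python3 -c "
from h import *
b=get_image('side')[:,:,::-1];cv2.imwrite('pics/side2.png',b)
cv2.imwrite('pics/p2.png',cv2.resize(b[190:310,230:390],(800,600),interpolation=cv2.INTER_CUBIC))"
```

```text
y 0.1050 x 0.5956 z 0.1254 F [-0.   0.3 -0.2]
y 0.1030 x 0.5958 z 0.1255 F [ 0.9 -0.8  0.4]
y 0.1010 x 0.5958 z 0.1255 F [-0.  -0.2 -0.9]
y 0.0990 x 0.5959 z 0.1254 F [-0.3  0.1 -0.2]
y 0.0971 x 0.5960 z 0.1254 F [-0.1 -0.4 -0.8]
```

View pics/p2.png

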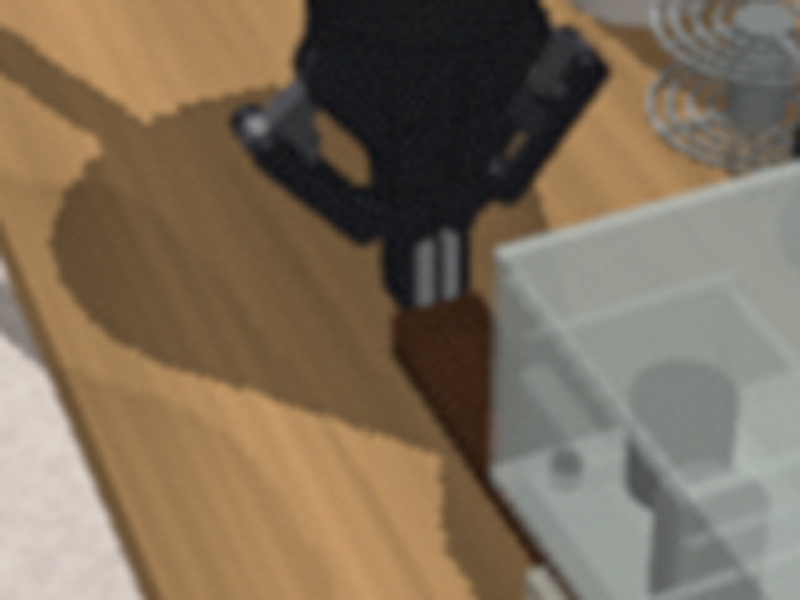

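The view shows the closed fingers against the wedge tail at crop (430,305). The wedge is in line and well under the organiser, and the gripper is clear of the case.

```bash
c="python3 chk.py 1.8"; 
python3 -c "
from h import *
print(onz(cam('side'),(309,260.5),.12))"
python3 -m creep '[[[0,-0.1,0],0],[[0,-0.2,0],0]]' >/dev/null && $c &&
python3 -m creep '[[[0,-0.1,0],0],[[0,-0.2,0],0]]' >/dev/null && $c &&
python3 -m creep '[[[0,-0.1,0],0],[[0,-0.2,0],0]]' >/dev/null && $c &&
python3 -m creep '[[[0,-0.1,0],0],[[0,-0.2,0],0]]' >/dev/null && $c &&
python3 -m creep '[[[0,-0.1,0],0],[[0,-0.2,0],0]]' >/dev/null && $c
```

```text
[0.58230324 0.08494622 0.12      ]
y 0.0951 x 0.5961 z 0.1254 F [0.  0.7 0.2]
y 0.0931 x 0.5962 z 0.1255 F [-0.3  0.7 -0.2]
y 0.0911 x 0.5963 z 0.1255 F [-0.   0.2 -0.1]
y 0.0891 x 0.5964 z 0.1254 F [ 0.3  1.  -1.4]
y 0.0877 x 0.5964 z 0.1255 F [-1.   6.3 -1. ]
```

```bash
python3 -m creep '[[[0,0,0],0]]' >/dev/null; python3 chk.py 9;python3 -m creep '[[[0,0,0],0]]'  >/dev/null; python3 chk.py 9;python3 -m creep '[[[0,0,0],0]]'  >/dev/null; python3 chk.py 9
```

```text
y 0.0877 x 0.5964 z 0.1255 F [ 0.1  4.3 -1.4]
y 0.0877 x 0.5964 z 0.1254 F [ 0.1  5.  -1. ]
y 0.0877 x 0.5964 z 0.1255 F [ 0.1  4.7 -1.3]
```

```bash
python3 -m creep '[[[0,-0.03,0],0],[[0,-0.03,0],0]]' >/dev/null; python3 chk.py 9;python3 -m creep '[[[0,0,0],0]]'  >/dev/null; python3 chk.py 9;python3 -m creep '[[[0,0,0],0]]'  >/dev/null; python3 chk.py 9
```

```text
y 0.0875 x 0.5964 z 0.1255 F [ 0.3  6.1 -1.1]
y 0.0875 x 0.5964 z 0.1255 F [-0.2  5.8 -1. ]
y 0.0875 x 0.5964 z 0.1255 F [-0.9  6.3 -2. ]
```

```bash
python3 -m creep '[[[0,0.5,0],0],[[0,2,0],0],[[0,4,0],0],[[-5,4,0],0],[[-10,4,0],0],[[-15,4,0],0],[[-17,4,0],0]]'
python3 -m creep '[[[0,-4,-5],0],[[0,-8,-10],0],[[0,-12,-15],0],[[0,-17,-15],0],[[0,-22,-15],0],[[0,-27,-15],0],[[0,-27,-15],0],[[0,-27,-15],0]]'
python3 - <<'E'
from h import *
np.set_printoptions(precision=4,suppress=True)
S,D=cam("scene"),cam("side")
st=observe();w=get_image('wrist')[:,:,::-1];np.save('wr4.npy',[st['tcp_pos'],st['eef_rot']])
s=get_image('scene')[:,:,::-1];d=get_image('side')[:,:,::-1]
for n,i in(("wr4",w),("scene4",s),("side4",d)): cv2.imwrite(f"pics/{n}.png",i)
plan((.46,-.16,.3),2.4)
p=(50/2.162+170,130/2.165+230);print("pull",onz(S,p,.19))
# organiser shift: phase correlation / NCC of its back-right top corner
for n,C,b in(("scene",S,(268,371)),("side",D,(528,307)),("side",D,(423,214))):
    a=cv2.imread(f"pics/{n}0.png");c=cv2.imread(f"pics/{n}4.png");x,y=b
    r=cv2.matchTemplate(c[y-30:y+30,x-30:x+30],a[y-20:y+20,x-20:x+20],5)
    print(n,"corner shift px",np.array(cv2.minMaxLoc(r)[3])-10,r.max(),"onz",onz(C,b,.226)[:2],onz(C,(x+1,y+1),.226)[:2])
E
```

```text
time_s: 17.55
tcp_pos: [0.5955, 0.1285, 0.3003]
eef_rot: [-0.033, 1.565, 0.035]
force: [0.2, -0.1, -0.0]
grip_width: -0.001
time_s: 18.35
tcp_pos: [0.456, -0.153, 0.2953]
eef_rot: [-0.03, 1.571, 0.029]
force: [-0.4, 1.3, -0.2]
grip_width: 0.0
t 18.5 tcp [ 0.4566 -0.1482  0.2955] zang 2.5 q7 0.06 F [ 0.02  1.04 -0.97] grip 0.002
tiltcheck [ 0.  0. -1.]  shift [-0.45 -1.2   0.28] yaw 0.1
pull [ 0.5312 -0.1607  0.19  ]
scene corner shift px [0 0] 0.9953678 onz [ 0.7468 -0.2042] [ 0.749  -0.2044]
side corner shift px [0 0] 0.99836713 onz [ 0.7479 -0.2111] [ 0.7478 -0.2128]
side corner shift px [0 0] 0.99835485 onz [0.7391 0.0036] [0.739  0.0007]
```

```bash
python3 -c "
import cv2,numpy as np
a=cv2.imread('pics/side4.png')[190:430,240:560];b=cv2.imread('pics/wr4.png')
cv2.imwrite('pics/p4.png',np.hstack([cv2.resize(a,(400,300)),cv2.resize(b,(400,300))]))"
```

```text
(no output)
```

View pics/p4.png

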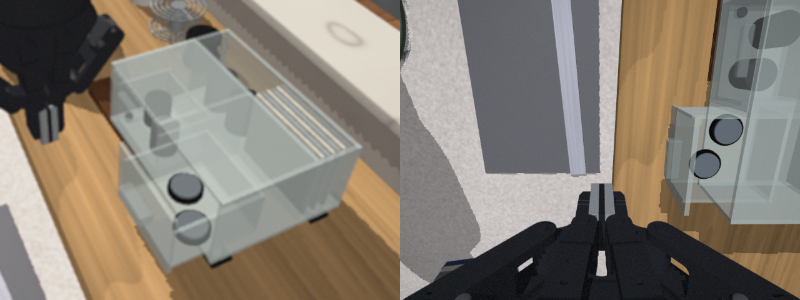

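The organiser has not moved by a pixel. The wrist view shows the tray's front edge with the pull at about full-image (426,254).

```bash
python3 -c "
from h import *
p,r=np.load('wr4.npy');C=cam('wrist',dict(tcp_pos=p,eef_rot=r))
for q in[(424,226),(426,254),(426,286)]:print(onz(C,q,.196))
print('tray front corners',onz(C,(434,171),.216),onz(C,(434,320),.216))
plan((.48,-.160,.186),2.4)"
```

```text
[ 0.52073048 -0.14260368  0.196     ]
[ 0.52429093 -0.16163512  0.196     ]
[ 0.52703203 -0.18457315  0.196     ]
tray front corners [ 0.51698454 -0.10454084  0.216     ] [ 0.52885463 -0.19885292  0.216     ]
t 18.5 tcp [ 0.4566 -0.1482  0.2955] zang 2.5 q7 0.06 F [ 0.02  1.04 -0.97] grip 0.002
tiltcheck [ 0.  0. -1.]  shift [10.95 -1.29  2.28] yaw 0.1
```

```bash
cat > chx.py <<'E'
import sys
from h import *
s=observe(); print("x %.4f y %.4f z %.4f F"%tuple(s["tcp_pos"]),s["force"].round(1)); sys.exit(int(abs(s["force"][0])>float(sys.argv[1])))
E
python3 -m creep '[[[4,-1.35,2],0],[[8,-1.35,2],0],[[10.9,-1.35,2],0],[[10.9,-1.35,2],0],[[10.9,-1.35,3],0],[[10.9,-1.35,4],0],[[10.9,-1.35,4.5],0],[[10.9,-1.35,4.7],0]]' >/dev/null
c="python3 chx.py 3"; $c &&
python3 -m creep '[[[0,0,0.2],0],[[0,0,0.4],0],[[0,0,0.6],0]]' >/dev/null && $c &&
python3 -m creep '[[[0,0,0.2],0],[[0,0,0.4],0],[[0,0,0.6],0]]' >/dev/null && $c &&
python3 -m creep '[[[0,0,0.2],0],[[0,0,0.4],0],[[0,0,0.6],0]]' >/dev/null && $c &&
python3 -m creep '[[[0,0,0.2],0],[[0,0,0.4],0],[[0,0,0.6],0]]' >/dev/null && $c &&
python3 -m creep '[[[0,0,0.1],0],[[0,0,0.2],0],[[0,0,0.3],0]]' >/dev/null && $c &&
python3 -m creep '[[[0,0,0.1],0],[[0,0,0.2],0],[[0,0,0.3],0]]' >/dev/null && $c &&
python3 -m creep '[[[0,0,0.1],0],[[0,0,0.2],0],[[0,0,0.3],0]]' >/dev/null && $c
```

```text
x 0.5051 y -0.1607 z 0.1874 F [ 0.  -0.2 -0.5]
x 0.5100 y -0.1607 z 0.1866 F [ 0.4 -0.1  0.5]
x 0.5160 y -0.1603 z 0.1864 F [-1.  -0.4  1.3]
x 0.5220 y -0.1601 z 0.1864 F [ 0.3 -0.4  0.7]
x 0.5281 y -0.1598 z 0.1864 F [-2.2 -0.9  1. ]
x 0.5310 y -0.1596 z 0.1864 F [-1.4 -0.9  0. ]
x 0.5340 y -0.1595 z 0.1864 F [-1.4 -0.8 -0.6]
x 0.5370 y -0.1594 z 0.1864 F [-0.7 -0.4  1.2]
```

```bash
c="python3 chx.py 3"; 
python3 -m creep '[[[0,0,0.1],0],[[0,0,0.2],0],[[0,0,0.3],0]]' >/dev/null && $c &&
python3 -m creep '[[[0,0,0.1],0],[[0,0,0.2],0],[[0,0,0.3],0]]' >/dev/null && $c &&
python3 -m creep '[[[0,0,0.1],0],[[0,0,0.2],0],[[0,0,0.3],0]]' >/dev/null && $c &&
python3 -m creep '[[[0,0,0.1],0],[[0,0,0.2],0]]' >/dev/null && $c &&
python3 -m creep '[[[0,0,0.05],0],[[0,0,0.1],0]]' >/dev/null && $c &&
python3 -m creep '[[[0,0,0.05],0],[[0,0,0.1],0]]' >/dev/null && $c &&
python3 -m creep '[[[0,0,0.05],0],[[0,0,0.1],0]]' >/dev/null && $c &&
python3 -m creep '[[[0,0,0.05],0],[[0,0,0.1],0]]' >/dev/null && $c &&
python3 -m creep '[[[0,0,0.05],0],[[0,0,0.1],0]]' >/dev/null && $c &&
python3 -m creep '[[[0,0,0.05],0],[[0,0,0.1],0]]' >/dev/null && $c &&
python3 -m creep '[[[0,0,0.05],0],[[0,0,0.1],0]]' >/dev/null && $c &&
python3 -m creep '[[[0,0,0.05],0],[[0,0,0.1],0]]' >/dev/null && $c
```

```text
x 0.5400 y -0.1593 z 0.1864 F [-0.8 -0.3  0.4]
x 0.5430 y -0.1592 z 0.1864 F [-0.1 -0.9  0.4]
x 0.5460 y -0.1590 z 0.1864 F [-0.1 -2.4  0.6]
x 0.5480 y -0.1590 z 0.1864 F [-0.5 -0.1 -0.4]
x 0.5489 y -0.1589 z 0.1864 F [-0.8 -0.7  0.6]
x 0.5499 y -0.1589 z 0.1864 F [-0.6 -0.4  0.1]
x 0.5509 y -0.1588 z 0.1864 F [-1.2 -1.7  0.5]
x 0.5519 y -0.1588 z 0.1865 F [-0.9 -0.4  0.7]
x 0.5529 y -0.1587 z 0.1864 F [-1.2  0.8  1. ]
x 0.5540 y -0.1587 z 0.1865 F [-0.1 -0.2  0.6]
x 0.5549 y -0.1587 z 0.1864 F [-0.9 -0.8  0.6]
x 0.5559 y -0.1586 z 0.1864 F [-1.  -0.1  0.4]
```

```bash
c="python3 chx.py 3"; 
python3 -m creep '[[[0,0,0.05],0],[[0,0,0.1],0]]' >/dev/null && $c &&
python3 -m creep '[[[0,0,0.05],0],[[0,0,0.1],0]]' >/dev/null && $c &&
python3 -m creep '[[[0,0,0.05],0],[[0,0,0.1],0]]' >/dev/null && $c &&
python3 -m creep '[[[0,0,0.05],0],[[0,0,0.1],0]]' >/dev/null && $c &&
python3 -m creep '[[[0,0,0.05],0],[[0,0,0.1],0]]' >/dev/null && $c &&
python3 -m creep '[[[0,0,0.05],0],[[0,0,0.1],0]]' >/dev/null && $c &&
python3 -m creep '[[[0,0,0.05],0],[[0,0,0.1],0]]' >/dev/null && $c &&
python3 -m creep '[[[0,0,0.05],0],[[0,0,0.1],0]]' >/dev/null && $c
python3 -m creep '[[[0,0,0],0],[[0,0,0],0]]'
```

```text
x 0.5569 y -0.1585 z 0.1864 F [-1.8 -0.2 -0.5]
x 0.5579 y -0.1585 z 0.1864 F [-1.4 -0.2 -0. ]
x 0.5584 y -0.1586 z 0.1863 F [-5.6  0.4  2.5]
time_s: 24.9
tcp_pos: [0.5584, -0.1585, 0.1863]
eef_rot: [-0.034, 1.572, 0.033]
force: [-5.4, 0.3, 1.6]
grip_width: 0.001
```

The tray hit its stop at 5.4 N, right where "home" was predicted. Next I back off and check.

```bash
python3 -m creep '[[[0,0,-0.5],0],[[0,0,-2],0],[[0,0,-5],0],[[-4,0,-9],0],[[-9,0,-11],0],[[-11,0,-11],0],[[-11,0,-11],0]]'
python3 - <<'E'
from h import *
for n in("scene","side"): cv2.imwrite(f"pics/{n}5.png",get_image(n)[:,:,::-1])
for n,b in(("scene",(268,371)),("scene",(349,276)),("side",(528,307)),("side",(423,214)),("side",(505,362))):
    a=cv2.imread(f"pics/{n}0.png");c=cv2.imread(f"pics/{n}5.png");x,y=b
    r=cv2.matchTemplate(c[y-30:y+30,x-30:x+30],a[y-20:y+20,x-20:x+20],5)
    print(n,b,"shift px",np.array(cv2.minMaxLoc(r)[3])-10,r.max())
a=cv2.imread('pics/scene5.png')[200:400,170:370];b=cv2.imread('pics/side5.png')[210:410,300:500]
cv2.imwrite('pics/p5.png',np.hstack([cv2.resize(x,(400,400),interpolation=cv2.INTER_CUBIC) for x in(a,b)]))
E
```

```text
time_s: 25.6
tcp_pos: [0.4498, -0.1637, 0.3003]
eef_rot: [-0.035, 1.565, 0.03]
force: [-0.5, -0.5, -0.6]
grip_width: 0.001
scene (268, 371) shift px [0 0] 0.99514216
scene (349, 276) shift px [0 0] 0.9976742
side (528, 307) shift px [0 0] 0.99848944
side (423, 214) shift px [0 0] 0.9983558
side (505, 362) shift px [0 0] 0.9987418
```

View pics/p5.png

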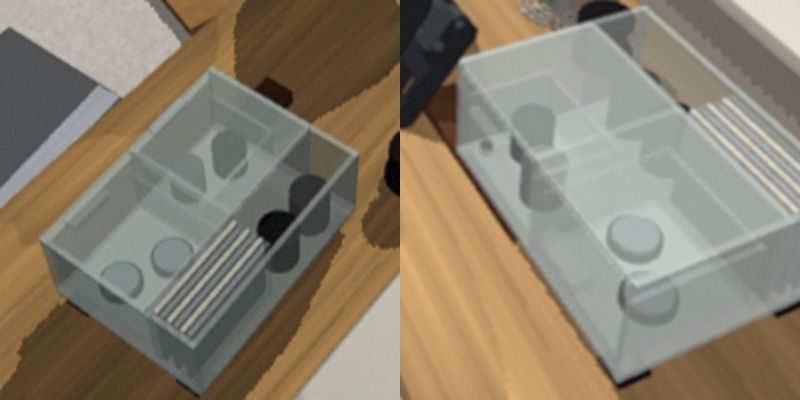

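```bash
python3 -c "
from h import *
s=observe();print(s['time_s'],s['force'].round(1),abs(s['qvel']).max());print(close_job())"
```

```text
25.7 [-0.1  0.3  0.1] 0.033556186475646704
the job is handed in; nothing more can be done
None
```

The wedge is jammed under the seized front-left foot and the tray is fully home. I handed the job in at 25.7 s, and it reports no verdict.

- **Wedge:** I gripped it, lifted it, turned it about 120° and set it down in line with the foot. I then pushed its thick end with shut fingers. It slid freely until about 85 mm was under the foot edge, then the push rose within about 2 mm. I stopped at about 6 N and backed off. By image estimate the tail stands about 75 mm outside, about 1 mm off the foot's middle and within about 1° of line.
- **Tray:** I pushed it in by its pull against about 1 N of friction to the hard stop, reaching 5.4 N at the position predicted for home. The last picture shows it flush.
- **Last checks:** Organiser corners in both fixed cameras shifted 0 px from the start, so no measurable shove or tilt. The wedge's thick end shows in place. The robot was clear of everything, with wrist force near zero.
- **Not checked:** The wedge's load after release was not measured, only inferred from the 6 N push and the wedge's self-locking slope. I did not measure the cup, loupe and reel again at the end. The arm stayed clear of the reel and loupe, and about 0.1 m from the cup at its nearest.

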